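# Hold the bolt head behind the bracket in the instrument drawer

## Robot

A 7-joint arm with a two-finger parallel gripper is mounted at the origin on the work surface. World frame = base frame: x ahead of the robot, y to its left, z up, the work surface at z = 0. Lengths are in mm, angles in degrees, forces in N, time in s.
With the tool pointing down it reaches from about 400 to 900 mm from the base axis. Payload 5.5 kg.
Tool frame: the origin (TCP) lies between the finger pads, 19 mm behind the fingertips; this is the grasp point; z points along the fingers, y is the line along which they close (so a half turn about z gives the same grasp; the last joint's range is limited). The gripper opens to 85 mm and grips with 20 to 120 N. Pads are 22 mm wide; open, the fingers measure 114 mm over their backs; the gripper's body (76 mm by 85 mm) begins 54 mm behind the grasp point. The pads swing forward as they close: fully open they stand 13 mm farther back than shut.
Start: joints at [-58.774, 28.699, -24.465, 88.831, 12.651, 65.22, -12.049], TCP at [180.718, 624.372, 250.01] pointing down, gripper open.
Joint ranges: [-164.97, 164.97], [-17.58, 116.51], [-87.97, 89.64], [11.32, 138.91], [-80.73, 260.73], [10.89, 115.49], [-147.41, 147.41]. Speed limits (degrees/s): [147.25, 147.25, 180, 180, 180, 180, 180].

## Interface

Orientations are given as [roll, pitch, yaw] about the fixed x, y, z axes, in that order (R = Rz(yaw) Ry(pitch) Rx(roll)).
In Python, from plant import env gives the robot as it stands. The module is installed in compiled form; this text tells all that it offers.
- The arm moves only by the tool play_rows, never from a script. Its argument "series" is a list of rows, each an object of numbers: "x", "y", "z": the shift along the world's x, y, z in cm; "rx", "ry", "rz": the turn, a rotation vector about the world's x, y, z in degrees; "gripper": the opening, from 0 (shut) to 1 (fully open). In form: [{"x": .., "y": .., "z": .., "rx": .., "ry": .., "rz": .., "gripper": ..}, ...]. A call has 1 to 8 rows; each row shifts and turns the commanded pose from where the row before left it; what a row does not reach is not made up. A row lasts 1/10 s, in which the tool goes at most 50 mm and 8.59 degrees, less where a joint would pass 70% of its speed; a pose out of reach is approached as far as the arm can. A call is refused whole if a number of a shift passes 5 or a number of a turn 8.59, either way. A call with a gripper value outside its range is refused whole. The fingers move at their own pace and stop on an object; "grip_force" is the grip in N (left out, the last holds). Time passes only in rows, so rows that do not move let the fingers close. It gives the time, the measured TCP pose, the force, the opening and the grip force at its end, in the units of the state.
- env.read_state(): the state, without advancing time (a new reading comes with each control period).
- env.capture(name): name is "scene" or "top" or "wrist"; returns a dict with "image" (420x560x3 uint8, red, green, blue), "range_z" (420x560 float32, mm along the optical axis (not along the pixel's ray), 0 where there is no reading), "fx", "fy", "cx", "cy" (pixels), "distortion" ([k1, k2, p1, p2, k3] as OpenCV has them; the pictures are not rectified), "position" and "orientation" of the camera in the world. Camera axes: x right, y down, z forward; pixel columns grow to the right and rows downward; lengths in mm; the calibration is good to about 2 mm. A picture is of the moment at which its call begins.
- env.hand_in(): hands the job in; it is judged then, once.
Trained networks look in a picture, given as the dict that the camera call returned (one of the last four; its "shot" number tells which), for a name from the list of things; names that differ only in an ending like _2 or _b are one class to them, and where a whole thing is asked for, a point or a joint stands for the part that bears it (a point fixed in the world has none). Each returns a list of dicts, best first, with "score" (0 to 1); they miss things now and then, are a little off and sometimes report something else, mostly with a low value. They report only what shows in the picture. A call takes as long as a camera call.
- env.recognise(name, picture): "position" ([x, y, z] in mm, in the coordinates of the camera as it stood for that picture, good to about 4 mm: the middle of the surface that is visible of it).
- env.landmark_of(name, picture): "position" ([x, y, z] in mm, in the coordinates of the camera as it stood for that picture, good to about 4 mm: a listed point, or the origin of a listed thing).
The state is a dict: "clock": time; "joints": joint angles; "dq": joint speeds; "tau": joint torques, N m; "eef_pos": TCP position; "tcp_rot": TCP orientation; "contact_force": force on the tool from outside, world axes, zero at the start; "ft_torque": the same for the moment, N m; "opening": opening from 0.0 (shut) to 1.0 (fully open); "finger_force": force on a finger pad.
Only numpy, scipy, OpenCV 4.12 (cv2) and the standard library are available. Lean on these libraries where they do the work, as an engineer would, in place of code of your own. Each camera call takes 0.05 s, during which the arm holds its last target. There are 200 camera calls.

## Task

In the cabinet's top drawer a small nut-runner is turning the backing nut on a bracket, but the bolt slowly turns round with it. Pull the drawer all the way open by its handle, then reach down into the narrow gap behind the bracket, grip the bolt's hex head between the fingers and hold it so that it no longer turns. Finish while still holding the head still, with the drawer left open and the other things on the bench and on the cabinet undisturbed.

Things in the scene. Friction and masses are not known exactly. Their poses are not given: they have to be found in the camera images.
- drawer_handle (a point): Middle of the steel bar handle of the blue-fronted top drawer. Bar 10 mm thick, 110 mm long, level, its axis 42 mm out from the drawer front, 130 mm above the table, 35 mm below the cabinet top; free above and below. x points square into the cabinet (the drawer opens along -x), y along the bar, z up. Moves with the drawer.
- drawer (a joint): How far the top drawer is open, m: 0 shut, 0.15 fully open (stop). Light: about 2 N of friction plus some damping (12 N per m/s); stays where left. Starts between 0 and 0.02.
- bolt_head: Brass hex bolt head with a red stripe, in the gap behind the bracket's front plate: 17 mm across flats, 19.6 across corners, 14 mm thick along x. Origin at its centre, 128 mm above the table, 147 mm behind (+x of) the handle bar's axis, up to 40 mm left or right of the drawer's middle. x is the bolt's axis, level, along the slide, into the cabinet; y and z turn with the bolt.
- gap (a point): Middle of the gap, level with the bolt axis and 5 mm behind (+x of) the head's centre; axes as the handle. Gap 40 mm wide along x, open above and at both ends (y), 50 mm free on each side of the head, floor 37 mm below. Dark plates before and behind, 80 mm wide, tops 19 mm above the bolt axis; front plate's rear face 15 mm before the head's centre, 8 mm spacer (diameter 15) between.
- bolt (a joint): Turn of the bolt, rad, right-handed about the bolt head's x axis. At 0 (and every multiple of 1.047) two flats stand upright, facing +y and -y of the drawer. The nut-runner drives it to ever larger values at about 0.16 rad/s with a torque of 0.08 N m; a pinch of 20 N or more on the head from both sides (on flats or corners) stops it.
- cabinet: Grey cabinet, 330 wide, 240 deep, 165 mm high, fixed. Origin on the table below the middle of its front; x points back into it, z up. The lower drawer is a dummy. Drawer front 153 mm and sides 144 mm above the table. Shut, the bracket is hidden under the cabinet top; fully open, the gap ends 32 mm in front of the cabinet. An orange nut-runner and the nut fill the space before the bracket.
- spool: Blue solder spool on the grey mat, 64 mm in diameter, 45 mm high; origin at its underside. Leave alone.
- parts_box: Small open white box on the mat, 35 x 60 x 18 mm; origin at its underside. Leave alone.
- pcb: Green circuit board on the mat, 50 x 70 x 5 mm with parts to 14 mm; origin at its underside. Leave alone.
- screwdriver: Blue screwdriver lying on the mat; origin at its underside. Leave alone.
- tip_cleaner: Black tip cleaner box with brass top to the left, 70 x 90 x 48 mm; origin at its underside. Leave alone.
- multimeter: Red multimeter lying to the right, 150 x 78 x 40 mm; origin at its underside. Leave alone.
- jar: Amber flux jar with a black lid standing on the cabinet's top, 75 to 100 mm behind its front edge, 48 mm in diameter, 50 mm high; origin at its underside. Leave alone.

How it is judged:
By the outcome, as a careful person would: the job done as asked, in the order asked, and still so for the second after the job is handed in, while the arm keeps its last pose, push and grip.
It also fails if it takes over 42 s, if anything falls off the work surface, if the arm or the gripper's body presses on something with over 40 N, if the wrist force passes 120 N, or if a joint passes its speed limit or range.

## Working session

There is one attempt and no reset: what is moved stays moved. The work goes in short steps, Python scripts to look and compute and a tool call to move; the robot and the scene stay as the last step left them, time stands still between calls to the robot, and variables do not carry over. Pictures are saved under pics/ and viewed, at most 10 in all, crops included, and the job is handed in when it is done.

Besides the shell and the picture viewer there is one more tool, called after "Emit:" as a command line: name --argument value ..., lists and objects as JSON in quotes. play_rows: Moves the arm, as the interface text tells. Its arguments: {"type":"object","properties":{"series":{"type":"array","items":{"type":"object","properties":{"x":{"type":"number"},"y":{"type":"number"},"z":{"type":"number"},"rx":{"type":"number"},"ry":{"type":"number"},"rz":{"type":"number"},"gripper":{"type":"number"}}}},"grip_force":{"type":"number"}},"required":["series"]}

```bash
mkdir -p pics; cat > h.py <<'E'
import numpy as np, cv2
from scipy.spatial.transform import Rotation as R
from plant import env
def rot(o):
    o=np.array(o,float)
    if o.shape==(3,3): return o
    return R.from_euler('xyz',o,degrees=True).as_matrix()
def w(c,p): return rot(c['orientation'])@np.array(p)+np.array(c['position'])
def px(c,u,v,z=None):
    d=np.array(c['distortion'],float); K=np.array([[c['fx'],0,c['cx']],[0,c['fy'],c['cy']],[0,0,1]])
    n=cv2.undistortPoints(np.array([[[u,v]]],float),K,d)[0,0]
    z=c['range_z'][int(v),int(u)] if z is None else z
    return w(c,[n[0]*z,n[1]*z,z])
def save(c,n,crop=None,s=1):
    im=c['image'][:,:,::-1]
    if crop: im=im[crop[1]:crop[3],crop[0]:crop[2]]
    cv2.imwrite('pics/'+n,cv2.resize(im,None,fx=s,fy=s,interpolation=cv2.INTER_CUBIC))
def look(c,names):
    for n in names:
        for f in ('recognise','landmark_of'):
            try:
                for r in getattr(env,f)(n,c)[:2]: print(n,f[:4],round(r['score'],2),w(c,r['position']).round(1))
            except Exception as e: print(n,f,e)
E
python3 - <<'E'
from h import *
s=env.read_state(); print(s)
ims=[]
for n in ('scene','top'):
    c=env.capture(n); print(n,c['position'],c['orientation'],c['fx']); ims.append(c)
    look(c,['drawer_handle','cabinet','jar','tip_cleaner','multimeter','spool'])
    cv2.imwrite(f'pics/{n}0.png',c['image'][:,:,::-1])
E
```

```text
{'clock': 0.0, 'joints': array([-58.77214308,  28.75627991, -24.45136948,  88.89052792,
        12.6502357 ,  65.2189212 , -12.04902242]), 'dq': array([-0.04817937,  0.03189965,  0.00155658, -0.02950377, -0.16140881,
       -0.05457998,  0.0087646 ]), 'tau': array([ 5.68933192e-04, -5.69521379e+01, -5.81649989e+00, -2.80938166e+01,
        1.05624719e-02,  1.19016669e-02,  1.47966136e-05]), 'eef_pos': array([180.65213831, 623.71698754, 248.93606203]), 'tcp_rot': array([-1.79887461e+02, -4.42238680e-03,  1.63853604e+02]), 'contact_force': array([-0.14334092, -0.01475283, -0.68007271]), 'ft_torque': array([-0.00626187,  0.01174371, -0.01056254]), 'finger_force': 0.0, 'opening': 0.9976582782428765}
scene [1234.79917821  558.99315895  770.0837587 ] [-126.87757264   -0.25386158  128.81039322] 434.1084671138846
drawer_handle reco 0.66 [611.   -1.7 153.5]
drawer_handle reco 0.35 [361.1 219.2   4.3]
drawer_handle land 0.83 [581.2 -27.1 127.1]
cabinet reco 0.68 [817.9  56.6 166.2]
jar reco 0.8 [752.2  -5.4 199.7]
jar land 0.98 [741.6 -12.1 166.3]
tip_cleaner reco 0.63 [403.7 460.9  41.3]
tip_
[... 235 characters left out ...]
06.5    1.7]
top [ 442.34657744  -16.01271173 1231.66330894] [-174.37155956    0.31994377  -88.42460109] 402.2789304942143
drawer_handle reco 0.68 [631.7 -24.7 134.7]
drawer_handle land 0.98 [580.9 -26.5 134.5]
cabinet reco 0.83 [739.9  -4.5 168.5]
cabinet land 0.68 [646.9 -19.7   5.3]
jar reco 0.88 [734.2 -12.5 216. ]
jar reco 0.17 [632.3 -24.  137.5]
jar land 0.62 [741.2 -10.8 168.9]
tip_cleaner reco 0.75 [385.8 452.2  47.5]
tip_cleaner land 0.72 [3.872e+02 4.608e+02 4.000e-01]
multimeter reco 0.65 [ 435.  -442.    31.1]
multimeter land 0.78 [ 4.352e+02 -4.451e+02 -1.000e-01]
multimeter land 0.51 [457.1 -10.2   3.4]
spool reco 0.65 [ 354.7 -200.    49. ]
spool land 0.74 [583.9 -27.9 135.4]
```

View pics/scene0.png

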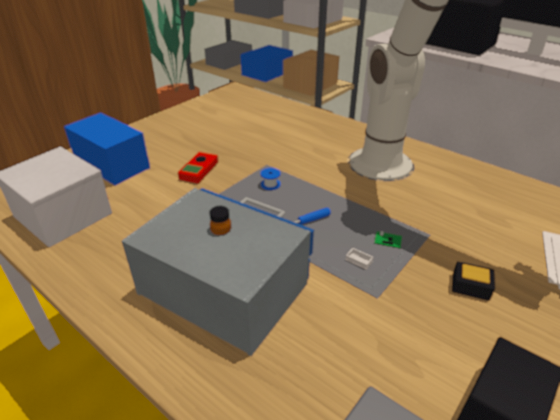

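View pics/top0.png

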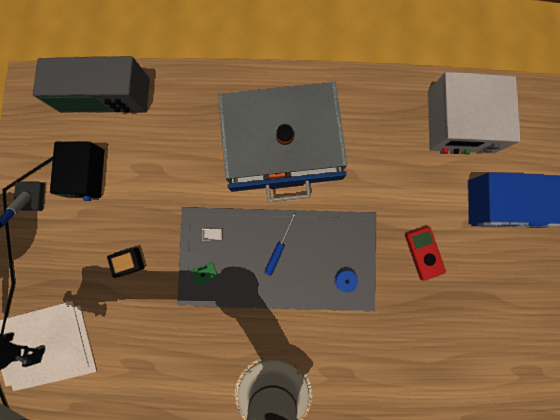

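The scene view shows the cabinet from behind, with the handle hidden. The top view shows the handle bar at about (268–309, 197), the drawer front edge from (229,187) to (346,178), and the jar at (285,133). Next I'll measure the cabinet's yaw.

```bash
python3 - <<'E'
from h import *
c=env.capture('top'); save(c,'top1.png',(200,70,370,220),4)
def atz(u,v,Z):
    a=px(c,u,v,100.);o=np.array(c['position']);d=a-o
    return o+d*(Z-o[2])/d[2]
for u,v,Z in [(268,199,130),(309,195,130),(229,187,153),(346,178,153),(219,95,165),(336,83,165)]: print(u,v,atz(u,v,Z).round(1),px(c,u,v).round(1))
# depth-based cabinet top orientation
z=c['range_z']; P=[]
for v in range(60,220):
    for u in range(200,370):
        if z[v,u]>0:
            p=px(c,u,v)
            if 158<p[2]<172:P.append(p[:2])
P=np.array(P,np.float32); print(len(P),cv2.minAreaRect(P))
E
```

```text
268 199 [575.8  28.  130. ] [575.3  27.9 134.7]
309 195 [590.  -84.8 130. ] [589.  -84.3 137.3]
229 187 [603.1 134.1 153. ] [602.8 133.8 154.9]
346 178 [ 636.4 -183.2  153. ] [ 6.638e+02 -2.069e+02  2.000e-01]
219 95 [858.7 171.8 165. ] [858.  171.5 166.7]
336 83 [ 901.9 -152.2  165. ] [ 9.727e+02 -1.731e+02  7.000e-01]
9990 ((754.69482421875, -4.9862213134765625), (265.9267578125, 332.2082214355469), 8.086702346801758)
```

View pics/top1.png

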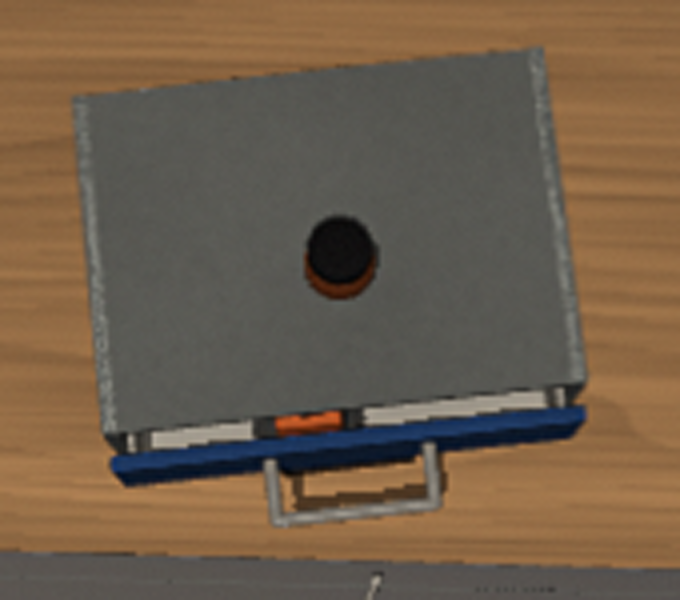

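The crop shows the bar at about (280–435, 512) of 4x crop, parallel to the drawer front. The cabinet is yawed by about +7.5°, and the bar's middle is near (582, -28, 130). I'll hover above it now.

Emit:
play_rows --series '[{"x":2.5,"y":-4.05,"rz":-8.3,"gripper":0.42},{"x":2.5,"y":-4.05,"rz":-8.3,"gripper":0.42},{"x":2.5,"y":-4.05,"rz":-8.3,"gripper":0.42},{"x":2.5,"y":-4.05,"rz":-8.3,"gripper":0.42},{"x":2.5,"y":-4.05,"rz":-8.3,"gripper":0.42},{"x":2.5,"y":-4.05,"rz":-8.3,"gripper":0.42},{"x":2.5,"y":-4.05,"rz":-8.3,"gripper":0.42},{"x":2.5,"y":-4.05,"rz":-8.3,"gripper":0.42}]'

```text
schema error: expected keys x, y, z, rx, ry, rz, gripper
```

Emit:
play_rows --series '[{"x":2.4,"y":-4.05,"gripper":0.42},{"x":2.4,"y":-4.05,"gripper":0.42},{"x":2.4,"y":-4.05,"gripper":0.42},{"x":2.4,"y":-4.05,"gripper":0.42},{"x":2.4,"y":-4.05,"gripper":0.42},{"x":2.4,"y":-4.05,"gripper":0.42},{"x":2.4,"y":-4.05,"gripper":0.42},{"x":2.4,"y":-4.05,"gripper":0.42}]'

```text
schema error: expected keys x, y, z, rx, ry, rz, gripper
```

```bash
python3 - <<'E'
from h import *
c=env.capture('wrist'); s=env.read_state(); print(s['eef_pos'],s['tcp_rot'],s['joints'].round(0),s['opening'],c['position'],c['orientation'])
look(c,['drawer_handle']); save(c,'w1.png')
E
```

```text
[180.70404562 624.41074226 250.02449127] [ 1.79994249e+02 -3.05987198e-03  1.63858792e+02] [-59.  29. -24.  89.  13.  65. -12.] 0.999348862582842 [103.35816593 645.47002817 375.113057  ] [1.61673461e+02 3.84369321e-06 7.38548934e+01]
```

View pics/w1.png

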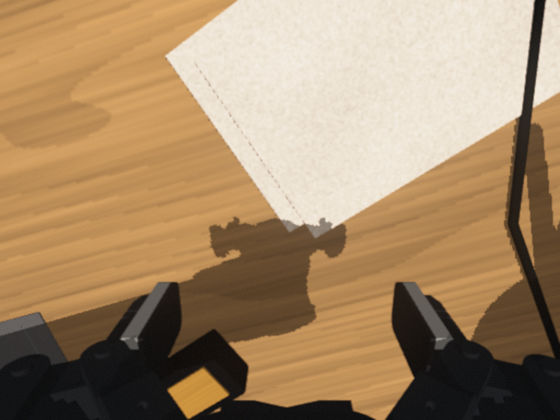

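The move was refused because each row needs every key. The wrist view only shows the bench, with the fingers at (160,320) and (410,320).

Emit:
play_rows --series '[{"x":2.5,"y":-4.05,"z":0,"rx":0,"ry":0,"rz":-8.3,"gripper":0.42},{"x":2.5,"y":-4.05,"z":0,"rx":0,"ry":0,"rz":-8.3,"gripper":0.42},{"x":2.5,"y":-4.05,"z":0,"rx":0,"ry":0,"rz":-8.3,"gripper":0.42},{"x":2.5,"y":-4.05,"z":0,"rx":0,"ry":0,"rz":-8.3,"gripper":0.42},{"x":2.5,"y":-4.05,"z":0,"rx":0,"ry":0,"rz":-8.3,"gripper":0.42},{"x":2.5,"y":-4.05,"z":0,"rx":0,"ry":0,"rz":-8.3,"gripper":0.42},{"x":2.5,"y":-4.05,"z":0,"rx":0,"ry":0,"rz":-8.3,"gripper":0.42},{"x":2.5,"y":-4.05,"z":0,"rx":0,"ry":0,"rz":-8.3,"gripper":0.42}]'

```text
clock: 2.3
eef_pos: [381.6, 298.8, 250.5]
tcp_rot: [179.9, -0.0, 97.1]
contact_force: [1.2, -0.0, 0.0]
opening: 0.418
finger_force: 0.0
```

Emit:
play_rows --series '[{"x":2.4,"y":-4.05,"z":0,"rx":0,"ry":0,"rz":0,"gripper":0.42},{"x":2.4,"y":-4.05,"z":0,"rx":0,"ry":0,"rz":0,"gripper":0.42},{"x":2.4,"y":-4.05,"z":0,"rx":0,"ry":0,"rz":0,"gripper":0.42},{"x":2.4,"y":-4.05,"z":0,"rx":0,"ry":0,"rz":0,"gripper":0.42},{"x":2.4,"y":-4.05,"z":0,"rx":0,"ry":0,"rz":0,"gripper":0.42},{"x":2.4,"y":-4.05,"z":0,"rx":0,"ry":0,"rz":0,"gripper":0.42},{"x":2.4,"y":-4.05,"z":0,"rx":0,"ry":0,"rz":0,"gripper":0.42},{"x":2.4,"y":-4.05,"z":0,"rx":0,"ry":0,"rz":0,"gripper":0.42}]'

```text
clock: 3.1
eef_pos: [573.6, -25.2, 250.3]
tcp_rot: [180.0, -0.0, 97.5]
contact_force: [0.3, 0.2, 0.4]
opening: 0.425
finger_force: 0.0
```

```bash
python3 - <<'E'
from h import *
c=env.capture('wrist'); s=env.read_state(); print(s['clock'],s['eef_pos'],s['tcp_rot'],s['joints'].round(0),s['opening'],c['position'],c['orientation'])
look(c,['drawer_handle']); save(c,'w2.png')
E
```

```text
3.15 [576.7711256  -34.8821026  250.60133587] [179.79145854   0.36423962  96.96167565] [ -6.  19.   9. 101.  -3.  60.  10.] 0.4155372226531203 [563.36365469  53.65663583 375.43533112] [ 1.61654339e+02 -7.38257931e-03  7.47945945e+00]
drawer_handle reco 0.9 [624.6  20.7 136.6]
drawer_handle land 0.82 [582.6 -30.7 132.7]
```

View pics/w2.png

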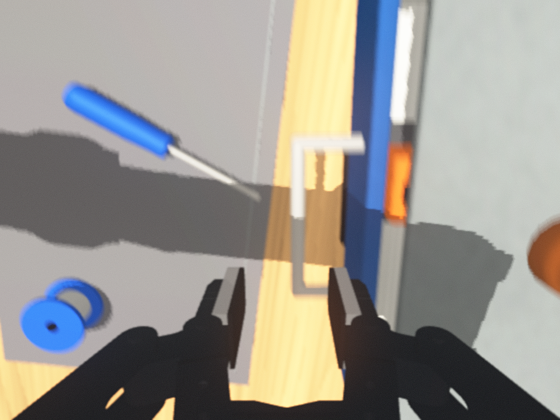

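The wrist view shows the bar vertical at u≈298 from v≈140 to 292, so the yaw is aligned. The fingers are at u≈230 and 345.

```bash
python3 - <<'E'
from h import *
c=env.capture('wrist'); s=env.read_state(); print(s['eef_pos'],s['tcp_rot'])
for v in (160,200,240,280):
    print([px(c,u,v).round(1).tolist() for u in (298,)])
for u,v in [(303,140),(300,291),(372,60),(372,240)]: print(px(c,u,v).round(1))
look(c,['drawer_handle'])
E
```

```text
[572.83751957 -24.98602411 249.74356975] [-1.79974875e+02  7.60579295e-04  9.72781435e+01]
[[577.2, 7.9, 134.9]]
[[580.8, -19.1, 135.5]]
[[584.7, -48.1, 135.7]]
[[589.0, -79.9, 134.8]]
[578.6  21.3 136.1]
[ 607.  -166.4    1.5]
[609.6  71.8 153.1]
[630.6 -34.4 154.4]
drawer_handle reco 0.77 [621.6  20.6 134.1]
drawer_handle land 0.73 [583.1 -31.  132.3]
```

Emit:
play_rows --series '[{"x":0.9,"y":-0.3,"z":-2,"rx":0,"ry":0,"rz":0,"gripper":0.42},{"x":0,"y":0,"z":-3,"rx":0,"ry":0,"rz":0,"gripper":0.42},{"x":0,"y":0,"z":-3,"rx":0,"ry":0,"rz":0,"gripper":0.42},{"x":0,"y":0,"z":-2,"rx":0,"ry":0,"rz":0,"gripper":0.42},{"x":0,"y":0,"z":-1.9,"rx":0,"ry":0,"rz":0,"gripper":0.42},{"x":0,"y":0,"z":0,"rx":0,"ry":0,"rz":0,"gripper":0.05},{"x":0,"y":0,"z":0,"rx":0,"ry":0,"rz":0,"gripper":0.05},{"x":0,"y":0,"z":0,"rx":0,"ry":0,"rz":0,"gripper":0.05}]' --grip_force 40

```text
clock: 4.2
eef_pos: [581.1, -24.9, 131.1]
tcp_rot: [-180.0, -0.1, 97.6]
contact_force: [-0.3, 3.0, -7.6]
opening: 0.101
finger_force: 38.9
```

Emit:
play_rows --series '[{"x":0,"y":0,"z":0,"rx":0,"ry":0,"rz":0,"gripper":0.05},{"x":0,"y":0,"z":0,"rx":0,"ry":0,"rz":0,"gripper":0.05}]'

```text
clock: 4.4
eef_pos: [581.1, -24.9, 131.1]
tcp_rot: [-179.9, -0.1, 97.5]
contact_force: [-1.2, 5.8, -5.4]
opening: 0.099
finger_force: 39.0
```

Emit:
play_rows --series '[{"x":-1,"y":-0.13,"z":0,"rx":0,"ry":0,"rz":0,"gripper":0.05},{"x":-2,"y":-0.27,"z":0,"rx":0,"ry":0,"rz":0,"gripper":0.05},{"x":-2,"y":-0.27,"z":0,"rx":0,"ry":0,"rz":0,"gripper":0.05},{"x":-2,"y":-0.27,"z":0,"rx":0,"ry":0,"rz":0,"gripper":0.05},{"x":-2,"y":-0.27,"z":0,"rx":0,"ry":0,"rz":0,"gripper":0.05},{"x":-2,"y":-0.27,"z":0,"rx":0,"ry":0,"rz":0,"gripper":0.05},{"x":-1,"y":-0.13,"z":0,"rx":0,"ry":0,"rz":0,"gripper":0.05},{"x":0,"y":0,"z":0,"rx":0,"ry":0,"rz":0,"gripper":0.05}]'

```text
clock: 5.2
eef_pos: [459.3, -41.7, 131.0]
tcp_rot: [-179.9, -0.1, 97.5]
contact_force: [-3.1, 5.6, -7.9]
opening: 0.099
finger_force: 41.0
```

Emit:
play_rows --series '[{"x":-0.5,"y":-0.06,"z":0,"rx":0,"ry":0,"rz":0,"gripper":0.05},{"x":-0.5,"y":-0.07,"z":0,"rx":0,"ry":0,"rz":0,"gripper":0.05},{"x":0,"y":0,"z":0,"rx":0,"ry":0,"rz":0,"gripper":0.05}]'

```text
clock: 5.5
eef_pos: [450.8, -42.8, 131.0]
tcp_rot: [-180.0, -0.1, 97.5]
contact_force: [-2.4, 6.3, -8.3]
opening: 0.094
finger_force: 40.8
```

Emit:
play_rows --series '[{"x":-0.4,"y":-0.05,"z":0,"rx":0,"ry":0,"rz":0,"gripper":0.05},{"x":-0.3,"y":-0.04,"z":0,"rx":0,"ry":0,"rz":0,"gripper":0.05},{"x":0,"y":0,"z":0,"rx":0,"ry":0,"rz":0,"gripper":0.05}]'

```text
clock: 5.8
eef_pos: [444.2, -43.7, 131.0]
tcp_rot: [-180.0, -0.1, 97.5]
contact_force: [-1.1, 6.1, -10.1]
opening: 0.097
finger_force: 40.7
```

Emit:
play_rows --series '[{"x":-0.4,"y":-0.05,"z":0,"rx":0,"ry":0,"rz":0,"gripper":0.05},{"x":-0.3,"y":-0.04,"z":0,"rx":0,"ry":0,"rz":0,"gripper":0.05},{"x":0,"y":0,"z":0,"rx":0,"ry":0,"rz":0,"gripper":0.05}]'

```text
clock: 6.1
eef_pos: [443.9, -43.8, 131.4]
tcp_rot: [179.3, 0.0, 97.6]
contact_force: [20.1, 7.9, -36.0]
opening: 0.102
finger_force: 38.8
```

Emit:
play_rows --series '[{"x":0.5,"y":0.07,"z":0,"rx":0,"ry":0,"rz":0,"gripper":0.42},{"x":0,"y":0,"z":0,"rx":0,"ry":0,"rz":0,"gripper":0.42},{"x":0,"y":0,"z":0,"rx":0,"ry":0,"rz":0,"gripper":0.42},{"x":0,"y":0,"z":3,"rx":0,"ry":0,"rz":0,"gripper":0.42},{"x":0,"y":0,"z":4,"rx":0,"ry":0,"rz":0,"gripper":0.42},{"x":0,"y":0,"z":4,"rx":0,"ry":0,"rz":0,"gripper":0.42},{"x":0.5,"y":0,"z":1,"rx":0,"ry":0,"rz":8.5,"gripper":0.7},{"x":1,"y":0.2,"z":0,"rx":0,"ry":0,"rz":8.5,"gripper":0.7}]'

```text
clock: 6.9
eef_pos: [458.9, -44.2, 254.3]
tcp_rot: [179.7, 0.2, 114.7]
contact_force: [0.1, 0.1, -0.2]
opening: 0.703
finger_force: 0.0
```

Emit:
play_rows --series '[{"x":1,"y":0.2,"z":0,"rx":0,"ry":0,"rz":8.5,"gripper":0.7},{"x":1,"y":0.2,"z":0,"rx":0,"ry":0,"rz":8.5,"gripper":0.7},{"x":1,"y":0.2,"z":0,"rx":0,"ry":0,"rz":8.5,"gripper":0.7},{"x":1,"y":0.2,"z":0,"rx":0,"ry":0,"rz":8.5,"gripper":0.7},{"x":1,"y":0.2,"z":0,"rx":0,"ry":0,"rz":8.5,"gripper":0.7},{"x":1,"y":0.2,"z":0,"rx":0,"ry":0,"rz":8.5,"gripper":0.7},{"x":1,"y":0.2,"z":0,"rx":0,"ry":0,"rz":8.5,"gripper":0.7},{"x":1.5,"y":0.2,"z":0,"rx":0,"ry":0,"rz":8.5,"gripper":0.7}]'

```text
clock: 7.7
eef_pos: [542.5, -28.0, 251.6]
tcp_rot: [-180.0, 0.0, -177.3]
contact_force: [-0.4, 0.0, -0.2]
opening: 0.696
finger_force: 0.0
```

```bash
python3 - <<'E'
from h import *
c=env.capture('wrist'); s=env.read_state(); print(s['clock'],s['eef_pos'],s['tcp_rot'],s['joints'].round(0),s['opening'],c['position'])
look(c,['bolt_head','gap','drawer_handle']); save(c,'w3.png')
c=env.capture('top'); look(c,['bolt_head','gap','drawer_handle']); save(c,'t3.png')
E
```

```text
7.75 [545.15943269 -27.38988991 251.76705334] [-1.79974269e+02  1.64388949e-01 -1.76799560e+02] [  1.  16.  -1. 105.   0.  59.  93.] 0.6998036846756738 [462.00829879 -33.18555022 376.67460643]
bolt_head reco 0.87 [589.7  -0.8 138.4]
bolt_head land 0.84 [5.935e+02 4.000e-01 1.291e+02]
gap reco 0.8 [564.2  -9.  138. ]
gap reco 0.29 [481.1 217.8  10.4]
gap land 0.85 [591.4  -1.5 131.9]
drawer_handle reco 0.95 [555.8 -27.8  95.8]
```

View pics/w3.png

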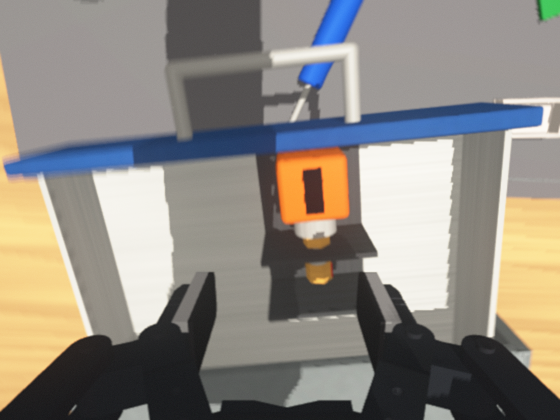

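The wrist view shows the drawer open, with the brass head at about (318,270) behind the dark front plate at v≈245. The runner is at (312,185). I'll go lower, straighten the yaw and look again.

Emit:
play_rows --series '[{"x":2,"y":1,"z":0,"rx":0,"ry":0,"rz":4.3,"gripper":0.7},{"x":2.5,"y":1.5,"z":-2,"rx":0,"ry":0,"rz":0,"gripper":0.7},{"x":0,"y":0,"z":-3,"rx":0,"ry":0,"rz":0,"gripper":0.7},{"x":0,"y":0,"z":0,"rx":0,"ry":0,"rz":0,"gripper":0.7}]'

```text
clock: 8.8
eef_pos: [585.0, -1.5, 196.9]
tcp_rot: [180.0, -0.5, -173.2]
contact_force: [-0.9, -0.5, -0.9]
opening: 0.7
finger_force: 0.0
```

```bash
python3 - <<'E'
from h import *
c=env.capture('wrist'); s=env.read_state(); print(s['clock'],s['eef_pos'],s['tcp_rot'],s['opening'],c['position'])
look(c,['bolt_head','gap']); save(c,'w4.png')
np.savez('w4.npz',**{k:np.array(v) for k,v in c.items()})
E
```

```text
8.85 [585.83810555  -2.17584963 198.99952106] [ 179.98306203   -0.31309693 -173.23395528] 0.6960168071919677 [506.00567472 -12.57855183 322.66748334]
bolt_head land 0.83 [589.3  -1.9 128.5]
gap reco 0.58 [564.7  -7.9 136.9]
gap land 0.57 [593.   -4.7 131.4]
```

View pics/w4.png

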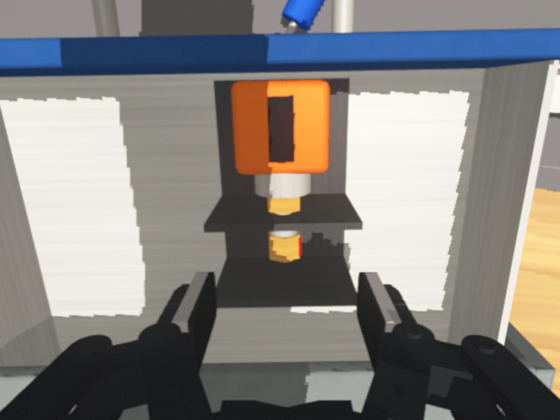

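Head at u 269–301, v 235–262, with a red stripe at (300,245). The front plate's top rear edge is at v≈228. The rear plate's top is at v≈260–302.

```bash
python3 - <<'E'
from h import *
c=dict(np.load('w4.npz')); 
for u,v in [(215,224),(350,224),(215,218),(350,203),(285,238),(285,245),(285,252),(285,258),(272,248),(298,248),(240,270),(340,270),(240,263),(340,263),(240,297),(340,297),(220,300),(353,300)]: print(u,v,px(c,u,v).round(1))
E
```

```text
215 224 [573.  -40.5 147.6]
350 224 [564.6  26.9 148.7]
215 218 [573.2 -42.2 138.3]
350 203 [563.1  32.4 114.5]
285 238 [580.2  -4.1 138. ]
285 245 [583.6  -3.7 139.5]
285 252 [588.3  -3.2 138.3]
285 258 [591.3  -2.8 139.4]
272 248 [587.9 -10.4 135.5]
298 248 [586.8   3.9 134.2]
240 270 [616.1 -28.7 111. ]
340 270 [607.4  33.8 113.6]
240 263 [616.1 -29.9 101.3]
340 263 [607.2  35.2 103.8]
240 297 [614.8 -24.8 144.9]
340 297 [607.9  29.4 145.7]
220 300 [616.9 -35.3 146.6]
353 300 [607.4  36.  148.4]
```

Emit:
play_rows --series '[{"x":0.5,"y":-0.1,"z":-1.5,"rx":0,"ry":0,"rz":0.8,"gripper":0.65},{"x":0,"y":0,"z":-1.5,"rx":0,"ry":0,"rz":0,"gripper":0.65},{"x":0,"y":0,"z":-1.5,"rx":0,"ry":0,"rz":0,"gripper":0.65},{"x":0,"y":0,"z":0,"rx":0,"ry":0,"rz":0,"gripper":0.65}]'

```text
clock: 9.45
eef_pos: [590.2, -3.2, 152.5]
tcp_rot: [180.0, -0.3, -172.4]
contact_force: [-0.0, -0.4, -0.4]
opening: 0.65
finger_force: 0.0
```

```bash
python3 - <<'E'
from h import *
c=env.capture('wrist'); s=env.read_state(); print(s['clock'],s['eef_pos'],s['tcp_rot'],s['contact_force'])
look(c,['bolt_head','gap']); save(c,'w5.png',(140,120,420,330),2.8)
E
```

```text
9.5 [591.07851076  -3.20618411 153.82248555] [ 179.97359191   -0.2447562  -172.44865193] [0.34729956 0.10744251 1.0135129 ]
bolt_head reco 0.64 [594.2  -2.2 137.5]
bolt_head land 0.67 [591.9  -2.7 131.8]
gap reco 0.69 [561.8  -8.5 139.5]
gap land 0.59 [592.6  -4.1 129.8]
```

View pics/w5.png

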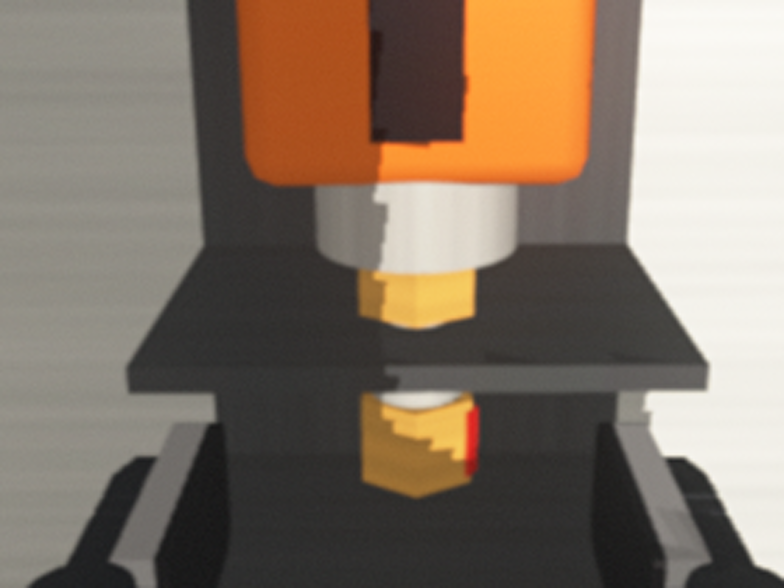

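The head (362–475 in the crop) is centred between the fingers, with a corner on top and its flats close to upright. I'll go down and pinch.

Emit:
play_rows --series '[{"x":0,"y":0,"z":-1.5,"rx":0,"ry":0,"rz":0,"gripper":0.6},{"x":0,"y":0,"z":-0.9,"rx":0,"ry":0,"rz":0,"gripper":0.3},{"x":0,"y":0,"z":0,"rx":0,"ry":0,"rz":0,"gripper":0.05},{"x":0,"y":0,"z":0,"rx":0,"ry":0,"rz":0,"gripper":0.05},{"x":0,"y":0,"z":0,"rx":0,"ry":0,"rz":0,"gripper":0.05},{"x":0,"y":0,"z":0,"rx":0,"ry":0,"rz":0,"gripper":0.05},{"x":0,"y":0,"z":0,"rx":0,"ry":0,"rz":0,"gripper":0.05}]' --grip_force 60

```text
clock: 10.4
eef_pos: [591.3, -2.2, 130.7]
tcp_rot: [179.9, -0.2, -172.4]
contact_force: [-1.4, 4.0, -12.8]
opening: 0.182
finger_force: 58.6
```

```bash
python3 - <<'E'
from h import *
c=env.capture('wrist'); s=env.read_state(); print(s['clock'],s['eef_pos'],s['tcp_rot'],s['contact_force'],s['ft_torque'],s['opening']*85,s['finger_force'])
save(c,'w6.png',(140,120,420,330),2.8); np.save('w6.npy',c['image'])
c=env.capture('top'); look(c,['drawer_handle','jar'])
E
```

```text
10.45 [591.26946624  -2.18798411 130.73896241] [ 1.79927237e+02 -1.71632130e-01 -1.72400187e+02] [ -1.33764773   4.4861196  -12.84957951] [0.99622032 0.22545675 0.01250338] 15.40520754397082 58.605040814727545
drawer_handle reco 0.77 [ 575.6 -102.8   88. ]
jar reco 0.6 [735.7 -11.8 216.2]
jar land 0.83 [738.7 -10.7 166.7]
```

View pics/w6.png

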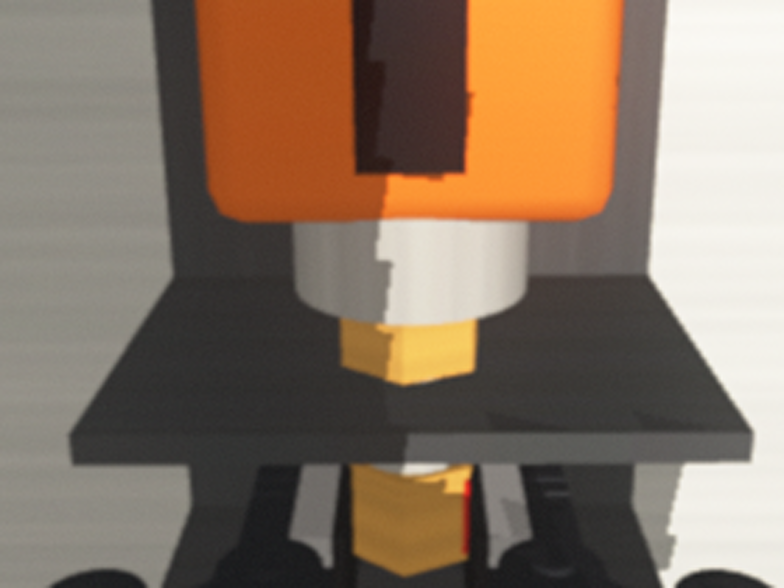

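The head is held on its flats: opening 15.4 mm (the 10 mm bar read 8.4), 59 N grip. I'll check that it stays still.

Emit:
play_rows --series '[{"x":0,"y":0,"z":0,"rx":0,"ry":0,"rz":0,"gripper":0.05},{"x":0,"y":0,"z":0,"rx":0,"ry":0,"rz":0,"gripper":0.05},{"x":0,"y":0,"z":0,"rx":0,"ry":0,"rz":0,"gripper":0.05},{"x":0,"y":0,"z":0,"rx":0,"ry":0,"rz":0,"gripper":0.05},{"x":0,"y":0,"z":0,"rx":0,"ry":0,"rz":0,"gripper":0.05},{"x":0,"y":0,"z":0,"rx":0,"ry":0,"rz":0,"gripper":0.05},{"x":0,"y":0,"z":0,"rx":0,"ry":0,"rz":0,"gripper":0.05},{"x":0,"y":0,"z":0,"rx":0,"ry":0,"rz":0,"gripper":0.05}]'

```text
clock: 11.5
eef_pos: [591.3, -2.2, 130.8]
tcp_rot: [179.9, -0.2, -172.4]
contact_force: [-1.6, 4.8, -15.6]
opening: 0.184
finger_force: 58.6
```

Emit:
play_rows --series '[{"x":0,"y":0,"z":0,"rx":0,"ry":0,"rz":0,"gripper":0.05},{"x":0,"y":0,"z":0,"rx":0,"ry":0,"rz":0,"gripper":0.05},{"x":0,"y":0,"z":0,"rx":0,"ry":0,"rz":0,"gripper":0.05},{"x":0,"y":0,"z":0,"rx":0,"ry":0,"rz":0,"gripper":0.05},{"x":0,"y":0,"z":0,"rx":0,"ry":0,"rz":0,"gripper":0.05},{"x":0,"y":0,"z":0,"rx":0,"ry":0,"rz":0,"gripper":0.05},{"x":0,"y":0,"z":0,"rx":0,"ry":0,"rz":0,"gripper":0.05},{"x":0,"y":0,"z":0,"rx":0,"ry":0,"rz":0,"gripper":0.05}]'

```text
clock: 12.3
eef_pos: [591.3, -2.2, 130.8]
tcp_rot: [179.9, -0.2, -172.4]
contact_force: [-1.9, 5.4, -16.4]
opening: 0.182
finger_force: 58.6
```

```bash
python3 - <<'E'
from h import *
c=env.capture('wrist'); s=env.read_state(); print(s['clock'],s['eef_pos'],s['contact_force'],s['opening']*85,s['finger_force'])
a=np.load('w6.npy').astype(int); d=np.abs(c['image'].astype(int)-a).max(2)
print('head diff',d[285:328,262:312].mean(),d[285:328,262:312].max(),'all',d.mean(), 'nut',d[230:260,255:315].mean(),d[230:260,255:315].max())
b=lambda i:((i[...,0]>150)&(i[...,1]<60))[280:330,250:320]
for i in (a,c['image']): print('red px',b(i).sum(), np.argwhere(b(i)).mean(0))
save(c,'w7.png',(140,120,420,330),2.8)
E
```

```text
12.35 [591.27360558  -2.19167791 130.7519906 ] [ -2.18475789   4.70346596 -15.68612589] 15.706511936141855 58.633818570524454
head diff 2.08 47 all 1.5413095238095238 nut 2.0188888888888887 31
red px 7 [14.71428571 56.71428571]
red px 7 [14.71428571 56.71428571]
```

View pics/w7.png

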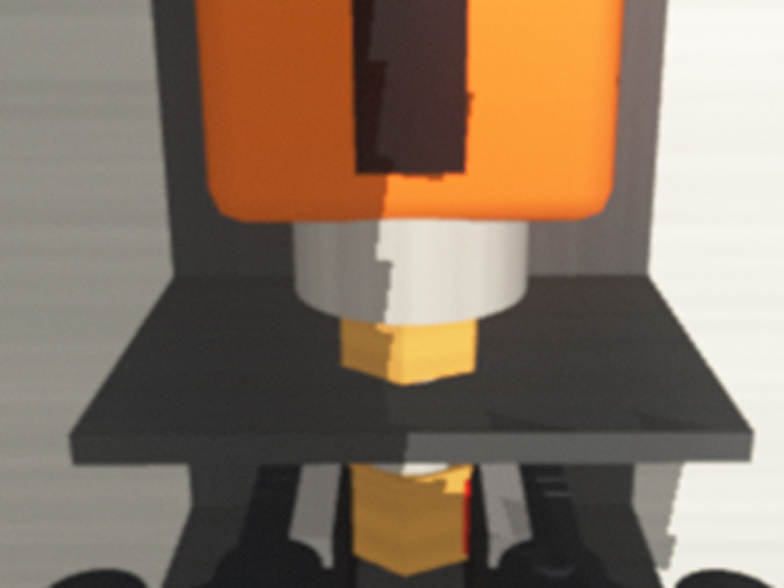

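The head, at (410,520) in the crop, has not moved in 1.9 s. The drawer is still open and the readings are steady, so I'll hand in.

```bash
python3 -c "
from plant import env
print(env.hand_in())"
```

```text
the job is handed in; nothing more can be done
None
```

I pulled the drawer open to its stop and gripped the bolt's hex head on its flats at about 59 N; it stayed still for the 1.9 s I checked, and I handed the job in at about 12.4 s with the arm still holding it.

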